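# Loosen the knurled locking collar two turns

## Task

Loosen the large knurled locking collar on the taller sample holder with a fingertip: press it against the knurled rim and roll the collar round anticlockwise (seen from above) until it stands two full turns from tight, with its white mark back beside the holder's pointer, and go no further. It is tight when the mark meets the pointer, and it has already been cracked open by less than a quarter turn, so stop when the mark comes round to the pointer for the second time. Grasp and lift nothing: leave the steel cup standing in the collar, and leave the small collar, flask, vial and stopper as they are.

Things in the scene. Friction and masses are not known exactly. Their poses are not given: they have to be found in the camera images.
- holder: the taller sample holder: upright aluminium cylinder 132 mm across (148 mm at its 10 mm foot), 80 mm high, fixed to the bench; two thin brass hose barbs 36 mm up on its -x side reach 80 mm from the axis. Origin: centre of its underside, z up; x points to its pointer. The large collar sits on top, on the same axis
- collar_top (a point): centre of the large collar's top face, 110 mm above the bench, on its axis. The collar is a black plastic ring 100 mm across over its ribs, 26 mm high (84 to 110 mm above the bench). Rim: 24 upright ribs 4 mm wide, 2.5 mm proud. A fingertip pressed on the rim with a few N and moved along it drags the collar round. It turns in place and does not rise
- collar (a joint): angle of the large collar in rad: 0 is tight (white mark at the pointer), growing anticlockwise seen from above as it loosens; 12.57 is two full turns. It starts between 0.3 and 1.2, turns stiffly (about 0.1 N m, or 2 N at the rim) and stays where it is left. It would come off its thread at about 13.4.
- collar_mark (a point): the white index mark on top of the large collar, a radial bar 14 mm long and 8 mm wide; this point lies on it 44 mm from the collar's axis, on the collar's top face, 110 mm above the bench
- holder_pointer (a point): the large collar's pointer: a dark steel bar 12 mm long, 6 mm wide and 4 mm high, radial on the holder's shoulder just outside the collar, its top 84 mm above the bench; this point is on its top 56 mm from the collar's axis
- cup: open steel sample cup, 56 mm across and 42 mm high, about 150 g, standing loose inside the large collar with 4 mm of play all round and its rim 122 mm above the bench (12 mm above the collar). Origin: centre of its underside, 80 mm above the bench. To be left standing there
- small_holder: the smaller sample holder, left alone: aluminium cylinder 88 mm across (104 mm at its foot), 48 mm high, fixed to the bench, with a similar collar 60 mm across on it (52 to 70 mm above the bench) and a steel plug up to 76 mm. Origin: centre of its underside, z up
- small_collar (a joint): angle of the small collar in rad: 0 is tight, as it starts; it must stay tight
- flask: conical glass flask, 82 mm across at the foot, 30 mm at the neck, 124 mm high, loose on the bench. Origin: centre of its underside
- vial: small amber glass jar with a cap, 32 mm across, 55 mm high, loose on the bench. Origin: centre of its underside
- stopper: black rubber stopper, a cone 32 mm across below and 40 mm above, 32 mm high, loose on the bench. Origin: centre of its underside
Things that resemble listed ones, but are neither listed nor needed, are in the scene too. Leave any purple look-alike of the holder alone.

How it is judged:
By the outcome, as a careful person would: the job done as asked, in the order asked, and still so for the second after the job is handed in, with the robot touching nothing.
It also fails if it takes over 53 s, if anything falls off the work surface, if the arm or the gripper's body presses on something with over 40 N, if the wrist force passes 120 N, or if a joint passes its speed limit or range.

## Robot

A 6-joint arm with a two-finger parallel gripper is mounted at the origin on the work surface. World frame = base frame: x ahead of the robot, y to its left, z up, the work surface at z = 0. Lengths are in m, angles in rad, forces in N, time in s.
With the tool pointing down it reaches from about 0.35 to 0.775 m from the base axis. Payload 5.5 kg.
Tool frame: the origin (TCP) lies on the centre line of the jaws, within the pads' length; the fingertips stand 11 mm ahead of it and the grasp point (between the pads) lies 8 mm behind it; z points along the fingers, y is the direction in which the jaws open and shut (so a half turn about z gives the same grasp; the last joint's range is limited). The gripper opens to 85 mm and grips with 20 to 120 N. Pads are 22 mm wide; open, the fingers measure 114 mm over their backs; the gripper's body (76 mm by 85 mm) begins 54 mm behind the grasp point. The pads swing forward as they close: fully open they stand 13 mm farther back than shut.
Start: joints at [0.994, 0.313, 0.046, 1.304, 0, 1.431], TCP at [0.243, 0.521, 0.242] pointing down, gripper open.
Joint ranges: [-2.76, 2.76], [-0.86, 1.69], [-1.03, 1.26], [-2.2, 2.34], [-1.47, 1.5], [-3.14, 3.14]. Speed limits (rad/s): [2.57, 2.57, 3.14, 3.14, 3.14, 3.14].

## Interface

Orientations are given as a unit quaternion [w, x, y, z].
In Python, from workcell import env, imaging, order gives the robot as it stands. The module is installed in compiled form; this text tells all that it offers.
- The arm moves only by the tool move_arm, never from a script. Its argument "deltas" is one flat list of numbers, 7 for each row, row after row: the gripper's target within -1 to 1 (shut at 1, half-way at 0, fully open at -1), then the shift along the tool's x, y, z in m, then the turn, a rotation vector about the tool's x, y, z in degrees. In form: [jaw, tx, ty, tz, ax, ay, az, jaw, tx, ty, tz, ax, ay, az, ...]. A call has 1 to 10 rows; each row shifts and turns the commanded pose from where the row before left it, along the tool's axes as they then stand; what a row does not reach is not made up. A row lasts 1/8 s, in which the tool goes at most 62.5 mm and 10.7 degrees, less where a joint would pass 70% of its speed; a pose out of reach is approached as far as the arm can. A call is refused whole if a number of a shift passes 0.0625 or a number of a turn 10.7, either way. A call with a gripper value outside its range is refused whole. The fingers move at their own pace and stop on an object; "squeeze" is the grip in N (left out, the last holds). Time passes only in rows, so rows that do not move let the fingers close. It gives the time, the measured TCP pose, the force and the opening at its end, in the units of the state.
- env.get_state(): the state, without advancing time (a new reading comes with each control period).
- imaging.read_camera(name): name is "scene" or "top" or "wrist"; returns a dict with "img" (480x640x3 uint8, red, green, blue), "z_map" (480x640 float32, m along the optical axis (not along the pixel's ray), 0 where there is no reading), "fx", "fy", "cx", "cy" (pixels), "rvec" (rotation vector, rad) and "tvec" (3), from world to camera coordinates, as OpenCV has them. Camera axes: x right, y down, z forward; pixel columns grow to the right and rows downward; lengths in m; the calibration is good to about 2 mm. The wrist camera is an equidistant fisheye: a pixel r from the principal point sees the ray r / f radians off the axis. A picture is of the moment at which its call begins.
- order.hand_in(): hands the job in, once; it reports no verdict.
Trained networks look in a picture, given as the dict that the camera call returned (one of the last four; its "shot" number tells which), for a name from the list of things; names that differ only in an ending like _2 or _b are one class to them, and where a whole thing is asked for, a point or a joint stands for the part that bears it (a point fixed in the world has none). Each returns a list of dicts, best first, with "confidence" (0 to 1); they miss things now and then, are a little off and sometimes report something else, mostly with a low value. They report only what shows in the picture. A call takes as long as a camera call. They do not tell look-alikes from the thing itself.
- imaging.recognise(picture, thing): "centre" ([column, row] in pixels, amid what is visible of it).
- imaging.cut_out(picture, thing): "mask" (480x640 bool, what is visible of it) and "centre" ([column, row] in pixels, amid what is visible of it).
The state is a dict: "clock": time; "joint_pos": joint angles; "qvel": joint speeds; "tau": joint torques, N m; "tcp_pos": TCP position; "orientation": TCP orientation; "wrist_force": force on the tool from outside, world axes, zero at the start; "ft_torque": the same for the moment, N m; "finger_gap": finger opening in m.
Only numpy, scipy, OpenCV 4.12 (cv2) and the standard library are available. Lean on these libraries where they do the work, as an engineer would, in place of code of your own. Each camera call takes 0.05 s, during which the arm holds its last target.

## Working session

There is one attempt and no reset: what is moved stays moved. The work goes in short steps, Python scripts to look and compute and a tool call to move; the robot and the scene stay as the last step left them, time stands still between calls to the robot, and variables do not carry over. Pictures are saved under pics/ and viewed, and the job is handed in when it is done.

Besides the shell and the picture viewer there is one more tool, called as name(argument=value, ...) on one line, values as JSON. move_arm: Moves the arm, as the interface text tells. Its arguments: {"type":"object","properties":{"deltas":{"type":"array"},"squeeze":{"type":"number"}},"required":["deltas"]}

```bash
mkdir -p pics; cat > h.py <<'E'
from workcell import env, imaging, order
import numpy as np, cv2
def save(p,n): cv2.imwrite('pics/'+n+'.png', p['img'][:,:,::-1])
def RT(p): 
    R=cv2.Rodrigues(np.array(p['rvec'],float))[0]; return R,np.array(p['tvec'],float).ravel()
def pix2plane(p,uv,z):
    R,t=RT(p); d=R.T@np.array([(uv[0]-p['cx'])/p['fx'],(uv[1]-p['cy'])/p['fy'],1]); c=-R.T@t
    return c+d*(z-c[2])/d[2]
def proj(p,X):
    R,t=RT(p); c=R@np.array(X,float)+t
    return np.array([p['fx']*c[0]/c[2]+p['cx'],p['fy']*c[1]/c[2]+p['cy']])
def cloud(p):
    R,t=RT(p); z=p['z_map']; v,u=np.mgrid[0:480,0:640]
    P=np.stack([(u-p['cx'])/p['fx']*z,(v-p['cy'])/p['fy']*z,z],-1)
    return (P-t)@R
E
python3 - <<'E'
from h import *
print(env.get_state())
for n in ['scene','top']:
    p=imaging.read_camera(n); save(p,n+'0')
    R,t=RT(p); print(n,-R.T@t,p['fx'],p['fy'],p['cx'],p['cy'])
    for th in ['holder','collar_mark','holder_pointer','collar_top','cup','collar','small_holder','flask','vial','stopper']:
        r=imaging.recognise(p,th)
        print(th,[(np.round(q['centre']),round(q['confidence'],2)) for q in r])
E
```

```text
{'clock': 0.0, 'joint_pos': array([9.94377750e-01, 3.14002483e-01, 4.49675107e-02, 1.30356623e+00,
       1.21356218e-06, 1.43121129e+00]), 'qvel': array([-0.00028785,  0.0006203 , -0.00062408, -0.00059577, -0.00010381,
       -0.00082061]), 'tau': array([-1.51061889e-03, -4.80637658e+01,  2.98528129e+01,  1.96281925e-02,
       -2.99877647e-04, -1.29431501e-05]), 'tcp_pos': array([0.24300187, 0.52059655, 0.24140296]), 'orientation': array([-3.16786040e-04,  2.16684190e-01,  9.76241337e-01, -8.45010749e-04]), 'wrist_force': array([-0.45934192,  0.01759308,  0.67218002]), 'ft_torque': array([ 0.01748319, -0.04934114, -0.01128663]), 'finger_gap': 0.08533744627231395}
scene [ 1.26132437 -0.1223842   0.65140854] 455.49327779940387 455.49327779940387 322.05738224245846 237.2209542337046
holder [(array([248., 297.]), 0.59), (array([200., 228.]), 0.56)]
collar_mark [(array([195., 209.]), 0.96), (array([248., 276.]), 0.75), (array([112., 334.]), 0.61)]
holder_pointer [(array([252., 298.]), 0.89), (array([196., 229.]), 0.72)]
collar_top [(array([247., 275.]), 0.95), (array([193., 204.]), 0.83
[... 257 characters left out ...]
p [0.34024241 0.06704053 1.29987206] 495.69795323292635 495.69795323292635 317.14070164456575 236.0226670875887
holder [(array([370., 219.]), 0.94), (array([405., 317.]), 0.65)]
collar_mark [(array([370., 222.]), 0.78), (array([426., 322.]), 0.6)]
holder_pointer [(array([371., 221.]), 0.74), (array([410., 317.]), 0.56)]
collar_top [(array([424., 325.]), 0.75), (array([370., 222.]), 0.69)]
cup [(array([381., 211.]), 0.56)]
collar [(array([380., 224.]), 0.84), (array([408., 325.]), 0.81)]
small_holder [(array([285., 241.]), 0.86), (array([380., 212.]), 0.22)]
flask [(array([175., 221.]), 0.7)]
vial [(array([370., 154.]), 0.75)]
stopper [(array([468., 212.]), 0.56), (array([374., 223.]), 0.24)]
```

View pics/scene0.png

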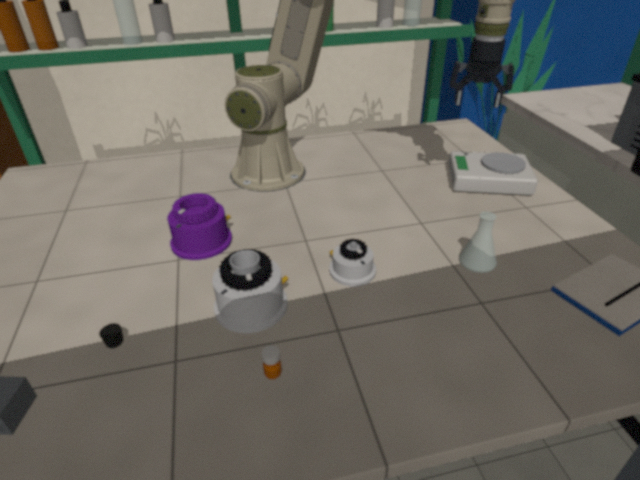

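View pics/top0.png

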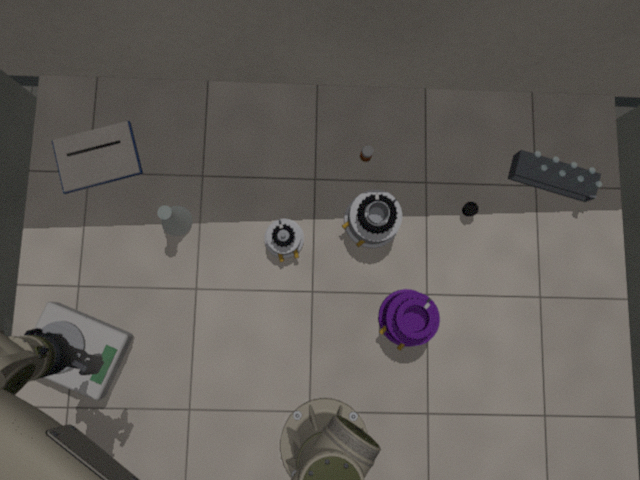

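Candidates in the top image are the aluminium holder with the cup (376,215), the purple look-alike (408,317) and the small holder (285,238). By the description it is the aluminium one with the steel cup. Next I take a close crop and measure it.

```bash
python3 - <<'E'
from h import *
p=imaging.read_camera('top'); q=imaging.read_camera('scene')
for pp,n,(u,v) in((p,'top',(376,217)),(q,'scene',(250,285))):
    c=pp['img'][v-45:v+45,u-50:u+50,::-1]; cv2.imwrite(f'pics/crop_{n}.png',cv2.resize(c,None,fx=6,fy=6,interpolation=cv2.INTER_CUBIC))
    W=cloud(pp)
    for (a,b,nm) in((0.078,0.086,'shoulder'),(0.105,0.114,'collar'),(0.118,0.126,'cuprim')):
        m=(W[...,2]>a)&(W[...,2]<b); m[:v-45]=0;m[v+45:]=0;m[:,:u-50]=0;m[:,u+50:]=0
        P=W[m]
        if len(P)>5: 
            h=cv2.convexHull(P[:,:2].astype(np.float32)); print(n,nm,len(P),cv2.minEnclosingCircle(h), P.mean(0))
    W0=W
P=None
for th,z in(('collar_mark',.11),('holder_pointer',.084),('collar_top',.11)):
  for pp in(p,q):
    for r in imaging.recognise(pp,th): print(th,pp['shot'],np.round(r['centre'],1),round(r['confidence'],2),pix2plane(pp,r['centre'],z))
for th in('flask','vial','stopper','small_holder'):
    for pp in(p,q):
        r=imaging.recognise(pp,th)
        if r: print(th,pix2plane(pp,r[0]['centre'],.03))
E
```

```text
top shoulder 796 ((0.5673956274986267, -0.11281386762857437), 0.06628628820180893) [ 0.56386661 -0.10840038  0.08085234]
top collar 664 ((0.5678264498710632, -0.11266422271728516), 0.050601422786712646) [ 0.56760331 -0.1125839   0.10890437]
top cuprim 77 ((0.5682227611541748, -0.11326690763235092), 0.027961241081357002) [ 0.56968959 -0.11410429  0.12117558]
scene shoulder 871 ((0.5730419754981995, -0.11352542042732239), 0.0664229616522789) [ 0.60170214 -0.11517939  0.07985247]
scene collar 873 ((0.5727976560592651, -0.11276758462190628), 0.051338907331228256) [ 0.58233425 -0.1141008   0.10911874]
scene cuprim 156 ((0.572301983833313, -0.11298510432243347), 0.0288861021399498) [ 0.5716478  -0.11380061  0.12069924]
collar_mark 3 [367.  222.9] 0.94 [ 0.54298923 -0.08648732  0.11      ]
collar_mark 3 [424.3 324.4] 0.92 [ 0.30165357 -0.22525053  0.11      ]
collar_mark 4 [244.7 276.2] 0.83 [ 0.6087007  -0.11813461  0.11      ]
collar_mark 4 [192.8 201.5] 0.55 [ 0.31277859 -0.20818828  0.11      ]
holder_pointer 3 [371.2 223. ] 0.8 [ 0.54744741 -0.10035831  0.084     ]
holder_pointer 3 [409.9 316.4] 0.8 [ 0.31929662 -0.19647714  0.084     ]
holder_pointer 4 [195.5 228.2] 0.93 [ 0.38621851 -0.20753405  0.084     ]
holder_pointer 4 [253.2 297.3] 0.75 [ 0.64018941 -0.10880828  0.084     ]
holder_pointer 4 [270.3 362.9] 0.18 [ 0.79425149 -0.09994106  0.084     ]
collar_top 3 [369.5 221.8] 0.92 [ 0.54587635 -0.09259257  0.11      ]
collar_top 3 [425.2 309.3] 0.8 [ 0.33728621 -0.2277199   0.11      ]
collar_top 4 [193.2 209.6] 0.66 [ 0.34914428 -0.20763569  0.11      ]
flask [0.54849101 0.40304358 0.03      ]
flask [0.55021896 0.41710572 0.03      ]
vial [ 0.74259202 -0.09831803  0.03      ]
vial [ 0.75008023 -0.09152571  0.03      ]
stopper [ 0.59488434 -0.36101863  0.03      ]
stopper [ 0.62075916 -0.36888274  0.03      ]
small_holder [0.50390664 0.1144934  0.03      ]
small_holder [0.53516001 0.10689758 0.03      ]
```

View pics/crop_top.png

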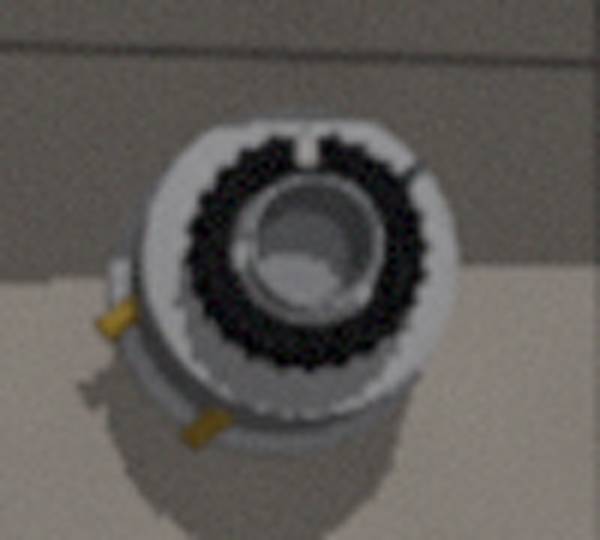

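View pics/crop_scene.png

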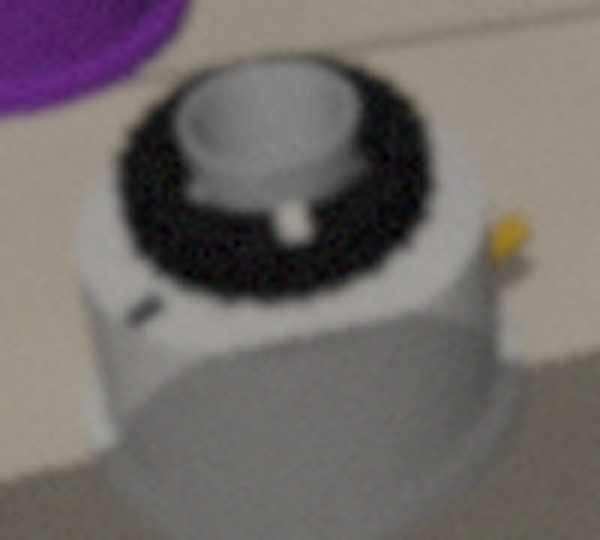

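```bash
cat >> h.py <<'E'
C={'top':(0.5678,-0.1127),'scene':(0.5725,-0.113)}
def ang(name,p,m,z):
    X=pix2plane(p,m,z); d=X[:2]-np.array(C[name]); return np.degrees(np.arctan2(d[1],d[0])),np.hypot(*d)
def R_of(q): 
    from scipy.spatial.transform import Rotation as R
    return R.from_quat([q[1],q[2],q[3],q[0]])
E
python3 - <<'E'
from h import *
p=imaging.read_camera('top'); q=imaging.read_camera('scene'); w=imaging.read_camera('wrist'); save(w,'wrist0')
print('top mark',ang('top',p,(326+307/6,172+150/6),.11),'ptr',ang('top',p,(326+417/6,172+172/6),.084))
print('scene mark',ang('scene',q,(200+293/6,240+222/6),.11),'ptr',ang('scene',q,(200+146/6,240+311/6),.084))
print({k:w[k] for k in('fx','fy','cx','cy','rvec','tvec')})
E
```

```text
top mark (np.float64(2.2725146464084993), np.float64(0.04050314248569263)) ptr (np.float64(-51.82725345966993), np.float64(0.06184537198571169))
scene mark (np.float64(2.800579792417336), np.float64(0.040383542842631015)) ptr (np.float64(-48.90223863121724), np.float64(0.06070103835358097))
{'fx': 371.64829954431775, 'fy': 371.64829954431775, 'cx': 318.58036626010005, 'cy': 241.19361815081788, 'rvec': array([-2.45678172, -1.56518519, -0.20698438]), 'tvec': array([-0.575504  , -0.03464824,  0.37841303])}
```

View pics/wrist0.png

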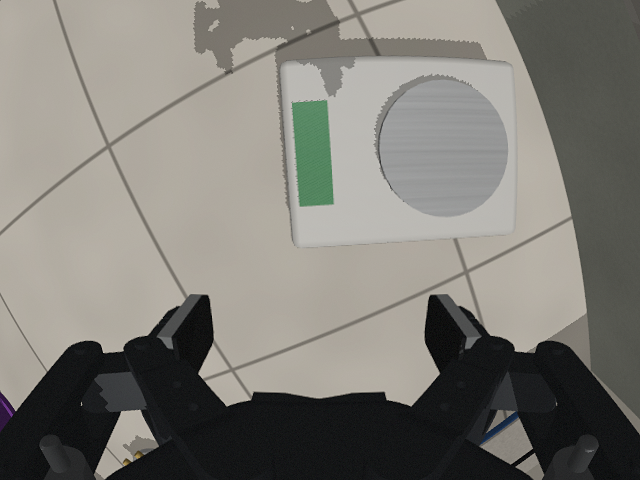

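```bash
cat >> h.py <<'E'
from scipy.spatial.transform import Rotation as Rn
def down(yaw): # tool x azimuth yaw, z down
    c,s=np.cos(np.radians(yaw)),np.sin(np.radians(yaw))
    return Rn.from_matrix(np.array([[c,s,0],[s,-c,0],[0,0,-1]]))
def cur():
    s=env.get_state(); r=R_of(s['orientation']); return np.array(s['tcp_pos']),r
def yaw_of(r): x=r.as_matrix()[:,0]; return np.degrees(np.arctan2(x[1],x[0]))
def rows(p0,y0,targets,jaw=1):
    out=[]; p=np.array(p0,float); y=y0
    for (P,Y) in targets:
        d=down(y).as_matrix().T@(np.array(P)-p)
        row=[jaw,*np.round(d,4).tolist(),0,0,round(-(Y-y),1)]
        p=p+down(y).as_matrix()@np.array(row[1:4]); y=y-row[6]
        out.append(row)
    for i in range(0,len(out),10): print([v if v else 0 for r in out[i:i+10] for v in r]); 
    print('end',p,y)
    return p,y
E
python3 - <<'E'
from h import *
p,r=cur(); print(p,yaw_of(r)); 
p0=np.array([.243,.5205,.2415]); y0=155.
th=np.radians(185); T=np.array([.570,-.113])+.090*np.array([np.cos(th),np.sin(th)])
e=np.array([T[0],T[1],.24]); 
ts=[]
for i in range(1,17):
    f=i/16; ts.append((p0+(e-p0)*f, 155-150*min(1,i/15)))
rows(p0,y0,ts)
E
```

```text
[0.24327466 0.52104582 0.24231408] 154.97318255761414
[1, -0.0304, -0.0301, 0.0001, 0, 0, 10.0, 1, -0.0351, -0.0243, 0.0001, 0, 0, 10.0, 1, -0.0389, -0.0178, 0.0001, 0, 0, 10.0, 1, -0.0413, -0.0109, 0.0001, 0, 0, 10.0, 1, -0.0426, -0.0035, 0.0001, 0, 0, 10.0, 1, -0.0426, 0.004, 0.0001, 0, 0, 10.0, 1, -0.0412, 0.0112, 0.0001, 0, 0, 10.0, 1, -0.0386, 0.0183, 0.0001, 0, 0, 10.0, 1, -0.0349, 0.0247, 0, 0, 0, 10.0, 1, -0.03, 0.0304, 0.0001, 0, 0, 10.0]
[1, -0.0244, 0.0352, 0.0001, 0, 0, 10.0, 1, -0.0178, 0.0388, 0.0001, 0, 0, 10.0, 1, -0.0109, 0.0413, 0.0001, 0, 0, 10.0, 1, -0.0035, 0.0426, 0.0001, 0, 0, 10.0, 1, 0.004, 0.0426, 0.0001, 0, 0, 10.0, 1, 0.0113, 0.0412, 0.0001, 0, 0, 0]
end [ 0.48037593 -0.12083977  0.24      ] 5.0
```

move_arm(deltas=[1, -0.03, -0.03, 0, 0, 0, 10, 1, -0.035, -0.024, 0, 0, 0, 10, 1, -0.039, -0.018, 0, 0, 0, 10, 1, -0.041, -0.011, 0, 0, 0, 10, 1, -0.043, -0.0035, 0, 0, 0, 10, 1, -0.043, 0.004, 0, 0, 0, 10, 1, -0.041, 0.011, 0, 0, 0, 10, 1, -0.039, 0.018, 0, 0, 0, 10, 1, -0.035, 0.025, 0, 0, 0, 10, 1, -0.03, 0.03, 0, 0, 0, 10], squeeze=60)

```text
clock: 3.3
tcp_pos: [0.3909, 0.1184, 0.2426]
orientation: [0.0, 0.888, 0.459, 0.0]
wrist_force: [-0.8, 0.2, 0.4]
finger_gap: 0.0001
```

move_arm(deltas=[1, -0.0245, 0.035, 0, 0, 0, 10, 1, -0.018, 0.039, 0, 0, 0, 10, 1, -0.011, 0.041, 0, 0, 0, 10, 1, -0.0035, 0.0425, 0, 0, 0, 10, 1, 0.004, 0.0425, 0, 0, 0, 10, 1, 0.0115, 0.041, 0, 0, 0, 0, 1, 0, 0, 0, 0, 0, 0])

```text
clock: 4.18
tcp_pos: [0.48, -0.123, 0.242]
orientation: [0.0, 0.999, 0.042, 0.0]
wrist_force: [0.3, 0.6, 0.3]
finger_gap: 0.0002
```

```bash
python3 - <<'E'
from h import *
p,r=cur(); s=env.get_state(); print(p,yaw_of(r),r.as_matrix().round(3)[:,2],s['joint_pos'].round(3),s['wrist_force'],s['finger_gap'],s['clock'])
w=imaging.read_camera('wrist'); save(w,'wrist1'); q=imaging.read_camera('scene'); save(q,'scene1')
R,t=RT(w); print('cam in tool',r.as_matrix().T@(-R.T@t-p), (r.as_matrix().T@R.T).round(2)[:,2])
E
```

```text
[ 0.47998956 -0.1229955   0.24198691] 4.765865452169498 [ 0.001 -0.    -1.   ] [-0.413  0.159 -0.155  1.256 -0.     2.646] [0.26196532 0.57858129 0.3445763 ] 0.00015873915729917716 4.175
cam in tool [ 0.06580427 -0.00018856 -0.13220249] [-0.26  0.    0.97]
```

View pics/wrist1.png

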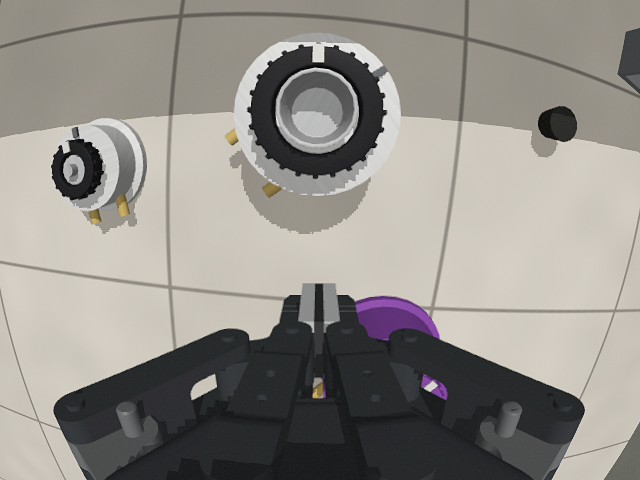

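View pics/scene1.png

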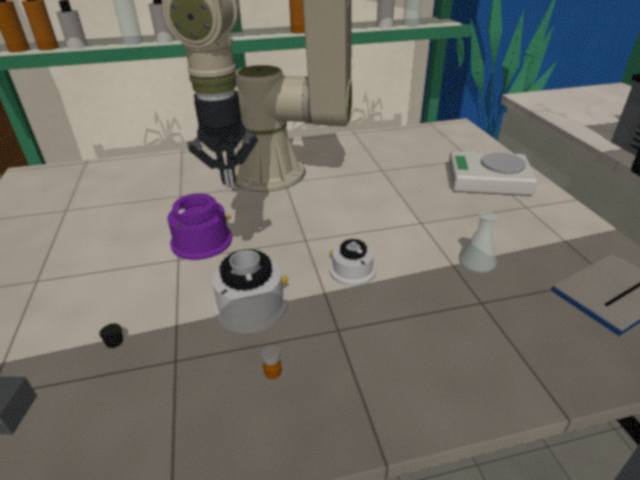

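```bash
cat >> h.py <<'E'
def wray(w,u,v):
    dx=(np.asarray(u,float)-w['cx'])/w['fx']; dy=(np.asarray(v,float)-w['cy'])/w['fy']; th=np.hypot(dx,dy)+1e-9
    return np.stack([np.sin(th)*dx/th,np.sin(th)*dy/th,np.cos(th)],-1)
def wplane(w,uv,z):
    R,t=RT(w); d=R.T@wray(w,*uv); c=-R.T@t; return c+d*(z-c[2])/d[2]
def wcloud(w):
    R,t=RT(w); v,u=np.mgrid[0:480,0:640]; d=wray(w,u,v); P=d/d[...,2:]*w['z_map'][...,None]; return (P-t)@R
def circ(P):
    A=np.c_[2*P,np.ones(len(P))]; s=np.linalg.lstsq(A,(P**2).sum(1),rcond=None)[0]; return s[:2],np.sqrt(s[2]+s[0]**2+s[1]**2)
E
python3 - <<'E'
from h import *
w=imaging.read_camera('wrist'); W=wcloud(w); 
near=np.hypot(W[...,0]-.57,W[...,1]+.113)<.08
for a,b in((.078,.086),(.105,.114),(.118,.126)):
    m=near&(W[...,2]>a)&(W[...,2]<b); P=W[m]
    h=cv2.convexHull(P[:,:2].astype(np.float32)); print(a,len(P),cv2.minEnclosingCircle(h),circ(h[:,0].astype(float)),P[:,2].mean())
m=wplane(w,(318,52),.11);q=wplane(w,(379,71),.084); print(m,q)
# finger tip
m=(W[...,2]>.2)&(np.hypot(W[...,0]-.48,W[...,1]+.123)<.04); P=W[m]; 
s=env.get_state(); r=R_of(s['orientation']); L=(P-s['tcp_pos'])@r.as_matrix()
for z in np.arange(-.03,.03,.005):
    k=(L[:,2]>z)&(L[:,2]<z+.005)
    if k.any(): print(round(z,3),k.sum(),L[k].min(0).round(4),L[k].max(0).round(4))
E
```

```text
0.078 9729 ((0.5707166194915771, -0.11380709707736969), 0.06658587604761124) (array([ 0.57060473, -0.1138673 ]), np.float64(0.06599642208966697)) 0.08148666206266317
0.105 8468 ((0.57077556848526, -0.11386307328939438), 0.05033937096595764) (array([ 0.57065418, -0.11389386]), np.float64(0.04984913465037465)) 0.11032013448730787
0.118 1332 ((0.5704898834228516, -0.11376451700925827), 0.02796817384660244) (array([ 0.57062853, -0.11386849]), np.float64(0.02751023623942288)) 0.12191029115864627
[ 0.61072667 -0.10847915  0.11      ] [ 0.60696942 -0.15621102  0.084     ]
-0.03 845 [-0.0109 -0.0156 -0.03  ] [ 0.0132  0.0131 -0.025 ]
-0.025 274 [ 0.0078 -0.0129 -0.025 ] [ 0.0123  0.0137 -0.02  ]
-0.02 423 [ 0.007  -0.0132 -0.02  ] [ 0.0123  0.0141 -0.015 ]
-0.015 440 [ 0.0069 -0.0131 -0.015 ] [ 0.0123  0.014  -0.01  ]
-0.01 414 [ 0.0066 -0.0131 -0.01  ] [ 0.0121  0.0142 -0.005 ]
-0.005 348 [ 0.007  -0.0133 -0.005 ] [ 0.0125  0.014  -0.    ]
0.0 286 [ 0.007  -0.0127  0.    ] [0.0124 0.0131 0.0049]
0.005 47 [ 0.0112 -0.0058  0.0051] [0.012  0.0066 0.0074]
```

```bash
cat >> h.py <<'E'
CC=np.array([.5706,-.1139])
def wproj(w,X):
    R,t=RT(w); c=X@R.T+t; rr=np.hypot(c[...,0],c[...,1]); th=np.arctan2(rr,c[...,2])
    return np.stack([w['cx']+w['fx']*th*c[...,0]/rr,w['cy']+w['fy']*th*c[...,1]/rr],-1)
def polar(w,z,r0,r1,fish=True,cc=CC):
    a=np.radians(np.arange(-180,180,.5)); rr=np.arange(r0,r1,.0005); A,Q=np.meshgrid(a,rr)
    X=np.stack([cc[0]+Q*np.cos(A),cc[1]+Q*np.sin(A),np.full_like(A,z)],-1)
    if fish: uv=wproj(w,X)
    else:
        R,t=RT(w); c=X@R.T+t; uv=np.stack([w['fx']*c[...,0]/c[...,2]+w['cx'],w['fy']*c[...,1]/c[...,2]+w['cy']],-1)
    uv=uv.astype(np.float32)
    return cv2.remap(w['img'],uv[...,0],uv[...,1],cv2.INTER_LINEAR)
def markptr(w,fish=True,cc=CC,n=None):
    M=polar(w,.110,.030,.056,fish,cc); Pp=polar(w,.084,.044,.066,fish,cc)
    if n: cv2.imwrite('pics/'+n+'.png',np.vstack([M,Pp])[:,:,::-1])
    g=M[20:32].mean((0,2)); q=Pp[26:34].mean((0,2))
    return g,q
def edges(g,lo,hi,bright):
    a=np.arange(-180,180,.5); k=(a>=lo)&(a<=hi); v=g[k]if bright else -g[k]; aa=a[k]; t=(v.max()+np.median(v))/2; m=v>t
    return aa[m].min(),aa[m].max(),(aa[m]*(v[m]-np.median(v))).sum()/(v[m]-np.median(v)).sum()
E
python3 - <<'E'
from h import *
w=imaging.read_camera('wrist'); g,q=markptr(w,True,n='pol1')
print(edges(g,-180,180,1),edges(q,-80,-20,0))
EOF=1
t=imaging.read_camera('top'); g,q=markptr(t,False,np.array(C['top']),'pol_t'); print(edges(g,-180,180,1),edges(q,-80,-20,0))
t=imaging.read_camera('scene'); g,q=markptr(t,False,np.array(C['scene']),'pol_s'); print(edges(g,-180,180,1),edges(q,-80,-20,0))
E
```

```text
(np.float64(-2.0), np.float64(8.5), np.float64(3.310580940138478)) (np.float64(-54.0), np.float64(-48.0), np.float64(-51.0459281894576))
(np.float64(-2.0), np.float64(10.0), np.float64(3.972795956228323)) (np.float64(-80.0), np.float64(-47.0), np.float64(-66.84865790345741))
(np.float64(-180.0), np.float64(179.5), np.float64(-5.508174114637462)) (np.float64(-55.0), np.float64(-47.0), np.float64(-50.938553425081174))
```

View pics/pol1.png

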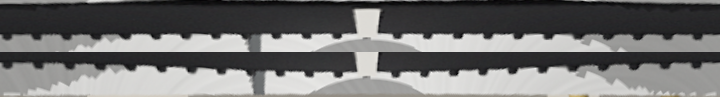

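move_arm(deltas=[1, 0, 0, 0.04, 0, 0, 0, 1, 0, 0, 0.04, 0, 0, 0, 1, 0, 0, 0.035, 0, 0, 0, 1, 0.005, 0, 0.024, 0, 0, 0, 1, 0.01, 0, 0, 0, 0, 0, 1, 0.01, 0, 0, 0, 0, 0, 1, 0, 0, 0, 0, 0, 0])

```text
clock: 5.35
tcp_pos: [0.506, -0.1185, 0.1048]
orientation: [0.001, 0.999, 0.044, 0.002]
wrist_force: [0.5, -0.2, 0.7]
finger_gap: -0.0
```

move_arm(deltas=[1, 0.002, 0, 0, 0, 0, 0, 1, 0.001, 0, 0, 0, 0, 0])

```text
clock: 5.6
tcp_pos: [0.5071, -0.1181, 0.1037]
orientation: [0.0, 0.999, 0.043, 0.0]
wrist_force: [0.7, -0.1, -0.9]
finger_gap: -0.0001
```

move_arm(deltas=[1, 0.001, 0, 0, 0, 0, 0, 1, 0.001, 0, 0, 0, 0, 0])

```text
clock: 5.85
tcp_pos: [0.5089, -0.1179, 0.1033]
orientation: [-0.0, 0.999, 0.043, 0.0]
wrist_force: [-0.1, 0.5, -1.3]
finger_gap: -0.0
```

move_arm(deltas=[1, 0.001, 0, 0, 0, 0, 0, 1, 0.0, 0, 0, 0, 0, 0])

```text
clock: 6.1
tcp_pos: [0.5092, -0.1178, 0.1032]
orientation: [0.0, 0.999, 0.043, -0.001]
wrist_force: [-2.9, -1.0, 2.7]
finger_gap: 0.0001
```

move_arm(deltas=[1, 0.001, 0, 0, 0, 0, 0, 1, 0.0, 0, 0, 0, 0, 0])

```text
clock: 6.35
tcp_pos: [0.5092, -0.1178, 0.1032]
orientation: [0.0, 0.999, 0.043, -0.002]
wrist_force: [-7.1, 0.1, 4.7]
finger_gap: 0.0
```

move_arm(deltas=[1, 0.0012, 0.0097, 0, 0, 0, -8, 1, 0.0006, 0.0083, 0, 0, 0, -8, 1, 0.0006, 0.0083, 0, 0, 0, -8, 1, 0.0006, 0.0083, 0, 0, 0, -8])

```text
clock: 6.85
tcp_pos: [0.521, -0.1502, 0.103]
orientation: [-0.0, 0.948, 0.319, -0.002]
wrist_force: [-8.1, -1.6, 5.4]
finger_gap: 0.0002
```

```bash
cat > st.py <<'E'
from h import *
import sys
s=env.get_state(); p=np.array(s['tcp_pos']); r=R_of(s['orientation']); d=p[:2]-CC
th=np.degrees(np.arctan2(d[1],d[0]))%360; u=d/np.hypot(*d); f=s['wrist_force'][:2]
print('clk',round(s['clock'],2),'rad',np.hypot(*d).round(4),'th',th.round(1),'yaw',round(yaw_of(r)%360,1),'z',p[2].round(4),'Frad',(f@u).round(1),'Ftan',(f@[-u[1],u[0]]).round(1),'j6',s['joint_pos'][5].round(2))
if len(sys.argv)>1:
    w=imaging.read_camera('wrist'); g,q=markptr(w,True,n='pol_'+sys.argv[1]); save(w,'w_'+sys.argv[1]); print('mark',edges(g,-180,180,1),'ptr',edges(q,-80,-20,0))
E
python3 st.py a
```

```text
clk 6.85 rad 0.0614 th 216.2 yaw 37.2 z 0.103 Frad 7.5 Ftan -3.6 j6 2.07
mark (np.float64(31.0), np.float64(41.5), np.float64(36.264786170814865)) ptr (np.float64(-71.5), np.float64(-24.5), np.float64(-52.60678273729498))
```

View pics/w_a.png

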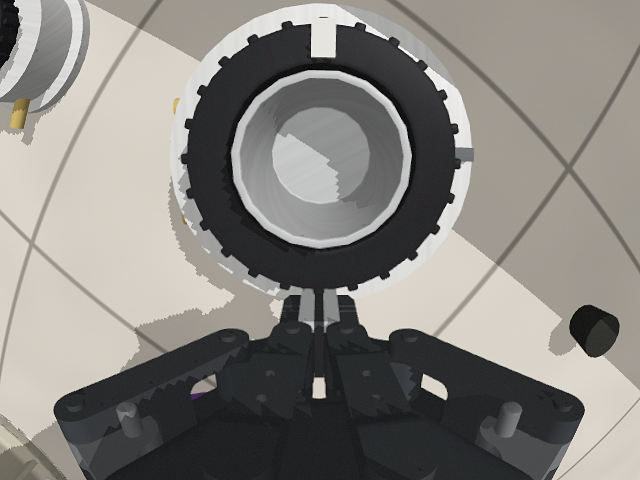

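The wrist view shows the mark at (323,38), moved 33° for a 32° orbit, and the cup undisturbed. The collar is being driven without slip.

move_arm(deltas=[1, 0.0006, 0.0083, 0, 0, 0, -8, 1, 0.0006, 0.0083, 0, 0, 0, -8, 1, 0.0006, 0.0083, 0, 0, 0, -8, 1, 0.0006, 0.0083, 0, 0, 0, -8, 1, 0.0006, 0.0083, 0, 0, 0, -8])

```text
clock: 7.52
tcp_pos: [0.5573, -0.1736, 0.1031]
orientation: [0.001, 0.782, 0.624, -0.001]
wrist_force: [-3.2, -4.7, 1.3]
finger_gap: 0.0001
```

```bash
python3 st.py b
```

```text
clk 7.53 rad 0.0612 th 257.4 yaw 77.2 z 0.1031 Frad 5.3 Ftan -2.1 j6 1.36
mark (np.float64(73.0), np.float64(83.5), np.float64(78.23593500582047)) ptr (np.float64(-74.5), np.float64(-26.5), np.float64(-53.116234993506424))
```

move_arm(deltas=[1, 0.0014, 0.0083, 0, 0, 0, -8, 1, 0.0006, 0.0083, 0, 0, 0, -8, 1, 0.0006, 0.0083, 0, 0, 0, -8, 1, 0.0006, 0.0083, 0, 0, 0, -8, 1, 0.0006, 0.0083, 0, 0, 0, -8, 1, 0.0006, 0.0083, 0, 0, 0, -8])

```text
clock: 8.32
tcp_pos: [0.6065, -0.1629, 0.1032]
orientation: [0.001, 0.46, 0.888, -0.0]
wrist_force: [-0.3, -1.9, 0.3]
finger_gap: -0.0002
```

```bash
python3 st.py c
```

```text
clk 8.32 rad 0.0607 th 306.2 yaw 125.2 z 0.1032 Frad 1.4 Ftan -1.4 j6 0.57
mark (np.float64(119.0), np.float64(129.5), np.float64(124.22249521625348)) ptr (np.float64(-73.0), np.float64(-40.5), np.float64(-57.43495157774361))
```

move_arm(deltas=[1, 0.0015, 0, 0, 0, 0, 0, 1, 0.0009, 0.0083, 0, 0, 0, -8, 1, 0.0006, 0.0083, 0, 0, 0, -8, 1, 0.0006, 0.0083, 0, 0, 0, -8, 1, 0.0006, 0.0083, 0, 0, 0, -8])

```text
clock: 9.0
tcp_pos: [0.6268, -0.136, 0.1034]
orientation: [0.002, 0.199, 0.98, -0.001]
wrist_force: [3.2, -4.5, -2.5]
finger_gap: 0.0003
```

```bash
python3 st.py d
```

```text
clk 9.0 rad 0.0604 th 338.6 yaw 157.0 z 0.1034 Frad 4.6 Ftan -3.0 j6 0.06
mark (np.float64(150.0), np.float64(160.5), np.float64(155.19308630982135)) ptr (np.float64(-71.5), np.float64(-20.0), np.float64(-40.63662400858271))
```

move_arm(deltas=[1, 0.0014, 0.0083, 0, 0, 0, -8, 1, 0.0006, 0.0083, 0, 0, 0, -8, 1, 0.0006, 0.0083, 0, 0, 0, -8, 1, 0.0006, 0.0083, 0, 0, 0, -8, 1, 0.0006, 0.0083, 0, 0, 0, -8, 1, 0.0006, 0.0083, 0, 0, 0, -8])

```text
clock: 9.8
tcp_pos: [0.6239, -0.0854, 0.1034]
orientation: [0.001, -0.217, 0.976, 0.0]
wrist_force: [-0.4, 0.6, 0.4]
finger_gap: -0.0
```

```bash
python3 st.py e
```

```text
clk 9.8 rad 0.0604 th 28.1 yaw 205.0 z 0.1034 Frad -0.0 Ftan 0.7 j6 -0.7
mark (np.float64(-180.0), np.float64(179.5), np.float64(-164.08496558940456)) ptr (np.float64(-71.0), np.float64(-23.0), np.float64(-47.50389660355749))
```

```bash
cat >> h.py <<'E'
def cmark(g):
    a=np.radians(np.arange(-180,180,.5)); b=np.median(g); v=np.clip(g-(b+g.max())/2,0,None); return np.degrees(np.angle((v*np.exp(1j*a)).sum()))%360
E
sed -i "s/'mark',edges(g,-180,180,1)/'mark',cmark(g)/" st.py; python3 st.py f
```

```text
clk 9.85 rad 0.0602 th 29.5 yaw 205.3 z 0.1033 Frad -1.0 Ftan 1.8 j6 -0.7
mark 184.9858271237621 ptr (np.float64(-71.0), np.float64(-23.0), np.float64(-47.45427024749482))
```

View pics/w_f.png

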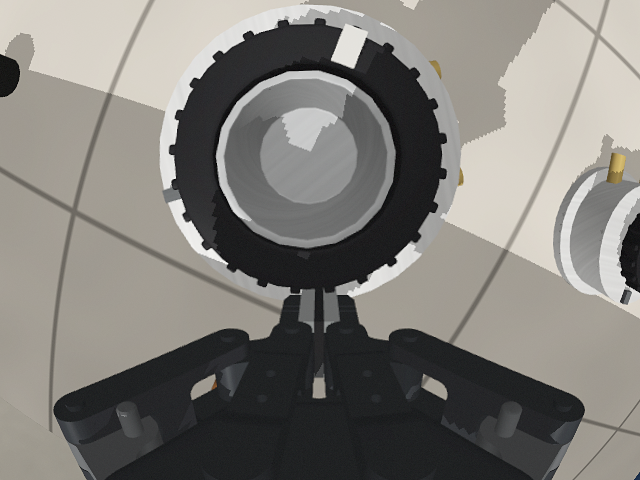

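```bash
cat > plan.py <<'E'
from h import *
import sys
# plan.py n step rho [yaw offset: 180 for +x inward]
n=int(sys.argv[1]); st=float(sys.argv[2]); rho=float(sys.argv[3]); off=float(sys.argv[4]) if len(sys.argv)>4 else 180
C2=np.array([.5701,-.1139])
p,r=cur(); y=yaw_of(r); d=p[:2]-C2; th=np.degrees(np.arctan2(d[1],d[0])); print('rad',np.hypot(*d).round(4),'th',th.round(1),'tilt',r.as_matrix()[:2,2].round(4))
y=th+off+((y-th-off+180)%360-180)
ts=[]
dy=(th+off-y)
for i in range(n+1):
    t=np.radians(th+st*i); P=[*(C2+rho*np.array([np.cos(t),np.sin(t)])),.1033]; ts.append((P,th+st*i+off))
rows(p,y,ts)
E
python3 plan.py 7 8 .059
```

```text
rad 0.0604 th 28.8 tilt [-0.0002  0.0013]
[1, 0.0014, -0.0001, -0.0001, 0, 0, np.float64(-3.9), 1, 0.0006, 0.0082, 0, 0, 0, np.float64(-8.0), 1, 0.0006, 0.0082, 0, 0, 0, np.float64(-8.0), 1, 0.0006, 0.0082, 0, 0, 0, np.float64(-8.0), 1, 0.0005, 0.0082, 0, 0, 0, np.float64(-8.0), 1, 0.0006, 0.0083, 0, 0, 0, np.float64(-8.0), 1, 0.0006, 0.0082, 0, 0, 0, np.float64(-8.0), 1, 0.0006, 0.0082, 0, 0, 0, np.float64(-8.0)]
end [ 0.57541745 -0.05515894  0.10334129] 264.7851441952213
```

move_arm(deltas=[1, 0.0022, 0, 0, 0, 0, -4, 1, 0.0006, 0.0082, 0, 0, 0, -8, 1, 0.0006, 0.0082, 0, 0, 0, -8, 1, 0.0006, 0.0082, 0, 0, 0, -8, 1, 0.0006, 0.0082, 0, 0, 0, -8])

```text
clock: 10.52
tcp_pos: [0.6007, -0.0618, 0.1034]
orientation: [0.003, -0.508, 0.862, 0.001]
wrist_force: [6.3, 7.5, -3.3]
finger_gap: 0.0004
```

```bash
python3 st.py g; python3 plan.py 5 8 .059
```

```text
clk 10.53 rad 0.0602 th 60.0 yaw 241.0 z 0.1034 Frad 9.6 Ftan -1.7 j6 -1.3
mark 214.1892376404427 ptr (np.float64(-71.5), np.float64(-23.0), np.float64(-45.38775125864731))
rad 0.0603 th 61.0 tilt [0.0032 0.0051]
[1, 0.0013, 0, 0, 0, 0, np.float64(0.3), 1, 0.0006, 0.0082, 0, 0, 0, np.float64(-8.0), 1, 0.0006, 0.0082, 0, 0, 0, np.float64(-8.0), 1, 0.0005, 0.0082, 0, 0, 0, np.float64(-8.0), 1, 0.0006, 0.0083, 0, 0, 0, np.float64(-8.0), 1, 0.0006, 0.0082, 0, 0, 0, np.float64(-8.0)]
end [ 0.55882454 -0.05599662  0.10334657] 281.01394789465246
```

move_arm(deltas=[1, 0.0006, 0.0082, 0, 0, 0, -8, 1, 0.0006, 0.0082, 0, 0, 0, -8, 1, 0.0006, 0.0082, 0, 0, 0, -8, 1, 0.0006, 0.0082, 0, 0, 0, -8, 1, 0.0006, 0.0082, 0, 0, 0, -8])

```text
clock: 11.2
tcp_pos: [0.5582, -0.0547, 0.1033]
orientation: [-0.003, 0.772, -0.636, -0.002]
wrist_force: [0.2, 9.1, 1.8]
finger_gap: -0.0001
```

```bash
python3 st.py h
```

```text
clk 11.2 rad 0.0605 th 101.8 yaw 281.1 z 0.1033 Frad 8.8 Ftan -2.0 j6 -2.01
mark 256.049848685402 ptr (np.float64(-75.0), np.float64(-26.5), np.float64(-50.737183485094185))
```

move_arm(deltas=[1, 0.0006, 0.0082, 0, 0, 0, -8, 1, 0.0006, 0.0082, 0, 0, 0, -8, 1, 0.0006, 0.0082, 0, 0, 0, -8, 1, 0.0006, 0.0082, 0, 0, 0, -8, 1, 0.0006, 0.0082, 0, 0, 0, -8, 1, 0.0006, 0.0082, 0, 0, 0, -8])

```text
clock: 12.0
tcp_pos: [0.5175, -0.0837, 0.1031]
orientation: [-0.001, 0.964, -0.267, -0.002]
wrist_force: [-3.1, 4.8, 3.0]
finger_gap: -0.0
```

```bash
python3 st.py i
```

```text
clk 12.0 rad 0.0611 th 150.4 yaw 329.0 z 0.1031 Frad 5.1 Ftan -2.6 j6 -2.92
mark 305.03315917856503 ptr (np.float64(-72.0), np.float64(-23.0), np.float64(-52.075470459518606))
```

move_arm(deltas=[1, -0.012, 0, 0, 0, 0, 0, 1, -0.012, 0, 0, 0, 0, 0, 1, 0.0012, -0.0145, 0, 0, 0, 10, 1, 0.0012, -0.0145, 0, 0, 0, 10, 1, 0.0012, -0.0145, 0, 0, 0, 10, 1, 0.0012, -0.0145, 0, 0, 0, 10, 1, 0.0012, -0.0145, 0, 0, 0, 10, 1, 0.0012, -0.0145, 0, 0, 0, 10, 1, 0.0012, -0.0145, 0, 0, 0, 10, 1, 0.0012, -0.0145, 0, 0, 0, 10])

```text
clock: 13.3
tcp_pos: [0.6002, -0.037, 0.1033]
orientation: [0.0, -0.563, 0.826, 0.0]
wrist_force: [0.1, -0.9, 0.5]
finger_gap: 0.0002
```

```bash
python3 st.py j
```

```text
clk 13.3 rad 0.0824 th 69.0 yaw 248.6 z 0.1033 Frad -0.8 Ftan -0.4 j6 -1.39
mark 305.76235769625504 ptr (np.float64(-80.0), np.float64(-43.5), np.float64(-74.15453699463804))
```

move_arm(deltas=[1, 0.0012, -0.0143, 0, 0, 0, 10, 1, 0.0012, -0.0143, 0, 0, 0, 10, 1, 0.0012, -0.0143, 0, 0, 0, 10, 1, 0.0012, -0.0143, 0, 0, 0, 10, 1, 0.0012, -0.0143, 0, 0, 0, 10, 1, 0.0012, -0.0143, 0, 0, 0, 10, 1, 0.0012, -0.0143, 0, 0, 0, 10, 1, 0.0012, -0.0143, 0, 0, 0, 10, 1, 0.0012, -0.0143, 0, 0, 0, 10, 1, 0.0012, -0.0143, 0, 0, 0, 10])

```text
clock: 14.6
tcp_pos: [0.641, -0.1566, 0.1032]
orientation: [-0.0, 0.27, 0.963, 0.0]
wrist_force: [-0.9, -1.1, -0.0]
finger_gap: -0.0001
```

```bash
python3 st.py k
```

```text
clk 14.6 rad 0.0823 th 328.8 yaw 148.7 z 0.1032 Frad -0.2 Ftan -1.4 j6 0.18
mark 305.8828222051081 ptr (np.float64(-53.5), np.float64(-48.0), np.float64(-50.78911564625851))
```

move_arm(deltas=[1, 0.0012, -0.0143, 0, 0, 0, 10, 1, 0.0012, -0.0143, 0, 0, 0, 10, 1, 0.0012, -0.0143, 0, 0, 0, 10, 1, 0.0012, -0.0143, 0, 0, 0, 10, 1, 0.0012, -0.0143, 0, 0, 0, 10, 1, 0.0012, -0.0143, 0, 0, 0, 10, 1, 0.0012, -0.0143, 0, 0, 0, 10, 1, 0.0012, -0.0143, 0, 0, 0, 10, 1, 0.0012, -0.0143, 0, 0, 0, 10, 1, 0.0012, -0.0143, 0, 0, 0, 10])

```text
clock: 15.9
tcp_pos: [0.5163, -0.176, 0.1033]
orientation: [-0.0, 0.911, 0.413, 0.0]
wrist_force: [0.5, -0.9, -0.1]
finger_gap: 0.0003
```

move_arm(deltas=[1, 0.0012, -0.0143, 0, 0, 0, 10, 1, 0.0012, -0.0143, 0, 0, 0, 10, 1, 0.0012, -0.0143, 0, 0, 0, 10, 1, 0.0012, -0.0143, 0, 0, 0, 10, 1, 0.01, 0, 0, 0, 0, 0, 1, 0.008, 0, 0, 0, 0, 0, 1, 0, 0, 0, 0, 0, 0])

```text
clock: 16.77
tcp_pos: [0.5087, -0.1252, 0.1034]
orientation: [0.0, 0.997, 0.079, 0.0]
wrist_force: [-1.5, 0.8, -0.2]
finger_gap: -0.0002
```

```bash
python3 st.py l; python3 plan.py 5 8 .059
```

```text
clk 16.77 rad 0.063 th 190.3 yaw 9.1 z 0.1034 Frad 1.4 Ftan -1.1 j6 2.59
mark 306.0363465835878 ptr (np.float64(-71.5), np.float64(-22.5), np.float64(-48.98542676518111))
rad 0.0631 th -169.8 tilt [ 0.0001 -0.0001]
[1, 0.0041, -0.0001, -0.0002, 0, 0, np.float64(-1.2), 1, 0.0005, 0.0082, 0, 0, 0, np.float64(-8.0), 1, 0.0006, 0.0082, 0, 0, 0, np.float64(-8.0), 1, 0.0006, 0.0083, 0, 0, 0, np.float64(-8.0), 1, 0.0005, 0.0082, 0, 0, 0, np.float64(-8.0), 1, 0.0006, 0.0082, 0, 0, 0, np.float64(-8.0)]
end [ 0.53236104 -0.15927605  0.10334863] 50.27442559045154
```

move_arm(deltas=[1, 0.004, 0, 0, 0, 0, -1, 1, 0.0006, 0.0082, 0, 0, 0, -8, 1, 0.0006, 0.0082, 0, 0, 0, -8, 1, 0.0006, 0.0082, 0, 0, 0, -8, 1, 0.0006, 0.0082, 0, 0, 0, -8])

```text
clock: 17.45
tcp_pos: [0.5238, -0.1536, 0.1026]
orientation: [-0.001, 0.933, 0.361, -0.002]
wrist_force: [-3.6, -1.0, 0.0]
finger_gap: -0.0001
```

```bash
python3 st.py m
```

```text
clk 17.45 rad 0.0614 th 220.3 yaw 42.3 z 0.1026 Frad 3.3 Ftan -1.6 j6 1.97
mark 332.5553637917682 ptr (np.float64(-75.0), np.float64(-41.5), np.float64(-57.37143961201152))
```

move_arm(deltas=[1, 0.0019, 0.0092, 0, 0, 0, -8, 1, 0.0006, 0.0082, 0, 0, 0, -8, 1, 0.0006, 0.0082, 0, 0, 0, -8, 1, 0.0006, 0.0082, 0, 0, 0, -8, 1, 0.0006, 0.0082, 0, 0, 0, -8, 1, 0.0006, 0.0082, 0, 0, 0, -8])

```text
clock: 18.25
tcp_pos: [0.5704, -0.1747, 0.1027]
orientation: [0.0, 0.707, 0.707, -0.002]
wrist_force: [-2.1, -6.2, -2.2]
finger_gap: 0.0
```

```bash
python3 st.py n
```

```text
clk 18.25 rad 0.0608 th 269.8 yaw 90.1 z 0.1027 Frad 6.2 Ftan -2.1 j6 1.14
mark 22.97853383552053 ptr (np.float64(-69.5), np.float64(-21.5), np.float64(-49.09456892408394))
```

move_arm(deltas=[1, 0.0014, 0.0082, 0, 0, 0, -8, 1, 0.0006, 0.0082, 0, 0, 0, -8, 1, 0.0007, 0.0082, 0, 0, 0, -8, 1, 0.0008, 0.0082, 0, 0, 0, -8, 1, 0.0008, 0.0082, 0, 0, 0, -8, 1, 0.0008, 0.0082, 0, 0, 0, -8])

```text
clock: 19.05
tcp_pos: [0.6159, -0.1537, 0.103]
orientation: [0.001, 0.358, 0.934, -0.001]
wrist_force: [2.0, -5.2, -2.9]
finger_gap: -0.0003
```

```bash
python3 st.py o
```

```text
clk 19.05 rad 0.0603 th 318.7 yaw 138.1 z 0.103 Frad 5.0 Ftan -2.6 j6 0.36
mark 71.70511964357058 ptr (np.float64(-79.5), np.float64(-33.5), np.float64(-50.41284403669725))
```

move_arm(deltas=[1, 0.0018, 0.008, 0, 0, 0, -8, 1, 0.0008, 0.008, 0, 0, 0, -8, 1, 0.0008, 0.008, 0, 0, 0, -8, 1, 0.0008, 0.0081, 0, 0, 0, -8, 1, 0.0007, 0.0082, 0, 0, 0, -8])

```text
clock: 19.73
tcp_pos: [0.6306, -0.1148, 0.1034]
orientation: [0.003, 0.016, 1.0, -0.001]
wrist_force: [5.7, -1.9, -3.7]
finger_gap: 0.0001
```

```bash
python3 st.py p
```

```text
clk 19.73 rad 0.06 th 359.1 yaw 178.1 z 0.1034 Frad 5.7 Ftan -1.8 j6 -0.27
mark 111.36475407747295 ptr (np.float64(-69.5), np.float64(-22.0), np.float64(-45.456870211497005))
```

move_arm(deltas=[1, 0.0016, 0.0081, 0, 0, 0, -8, 1, 0.0007, 0.0081, 0, 0, 0, -8, 1, 0.0007, 0.0081, 0, 0, 0, -8, 1, 0.0007, 0.0081, 0, 0, 0, -8, 1, 0.0007, 0.0082, 0, 0, 0, -8, 1, 0.0006, 0.0082, 0, 0, 0, -8])

```text
clock: 20.52
tcp_pos: [0.6107, -0.0692, 0.1035]
orientation: [0.002, -0.392, 0.92, -0.0]
wrist_force: [4.4, 1.7, -0.9]
finger_gap: -0.0002
```

```bash
python3 st.py q
```

```text
clk 20.52 rad 0.0601 th 48.1 yaw 226.2 z 0.1035 Frad 4.2 Ftan -2.1 j6 -1.05
mark 159.641903558693 ptr (np.float64(-80.0), np.float64(-20.0), np.float64(-49.20270673750103))
```

move_arm(deltas=[1, 0.0018, 0.008, 0, 0, 0, -8, 1, 0.0007, 0.0081, 0, 0, 0, -8, 1, 0.0007, 0.0081, 0, 0, 0, -8, 1, 0.0006, 0.0082, 0, 0, 0, -8, 1, 0.0006, 0.0082, 0, 0, 0, -8, 1, 0.0006, 0.0082, 0, 0, 0, -8])

```text
clock: 21.32
tcp_pos: [0.5634, -0.0538, 0.1034]
orientation: [-0.001, 0.732, -0.681, 0.0]
wrist_force: [1.3, 2.1, -0.5]
finger_gap: -0.0001
```

```bash
python3 st.py r
```

```text
clk 21.32 rad 0.0606 th 96.9 yaw 274.2 z 0.1034 Frad 2.0 Ftan -1.5 j6 -1.88
mark 206.1120146315617 ptr (np.float64(-78.5), np.float64(-31.0), np.float64(-48.33143630240731))
```

move_arm(deltas=[1, 0.0018, 0, 0, 0, 0, -2, 1, 0.0008, 0.0082, 0, 0, 0, -8, 1, 0.0006, 0.0082, 0, 0, 0, -8, 1, 0.0006, 0.0082, 0, 0, 0, -8, 1, 0.0006, 0.0082, 0, 0, 0, -8, 1, 0.0006, 0.0082, 0, 0, 0, -8, 1, 0.0006, 0.0082, 0, 0, 0, -8])

```text
clock: 22.25
tcp_pos: [0.52, -0.0795, 0.1032]
orientation: [-0.001, 0.951, -0.308, -0.001]
wrist_force: [-1.4, 4.9, 3.1]
finger_gap: -0.0002
```

```bash
python3 st.py s
```

```text
clk 22.25 rad 0.0612 th 145.7 yaw 324.1 z 0.1032 Frad 3.9 Ftan -3.3 j6 -2.82
mark 253.34980303457667 ptr (np.float64(-78.5), np.float64(-48.0), np.float64(-57.57102727826539))
```

move_arm(deltas=[1, -0.012, 0, 0, 0, 0, 0, 1, -0.012, 0, 0, 0, 0, 0, 1, 0.0012, -0.0145, 0, 0, 0, 10, 1, 0.0012, -0.0145, 0, 0, 0, 10, 1, 0.0012, -0.0145, 0, 0, 0, 10, 1, 0.0012, -0.0145, 0, 0, 0, 10, 1, 0.0012, -0.0145, 0, 0, 0, 10, 1, 0.0012, -0.0145, 0, 0, 0, 10, 1, 0.0012, -0.0145, 0, 0, 0, 10, 1, 0.0012, -0.0145, 0, 0, 0, 10])

```text
clock: 23.55
tcp_pos: [0.6061, -0.0397, 0.1033]
orientation: [0.0, -0.527, 0.85, -0.0]
wrist_force: [0.1, 0.3, 0.4]
finger_gap: -0.0
```

move_arm(deltas=[1, 0.01, 0, 0, 0, 0, 0, 1, 0.008, 0, 0, 0, 0, 0, 1, 0, 0, 0, 0, 0, 0])

```text
clock: 23.92
tcp_pos: [0.5969, -0.0569, 0.1033]
orientation: [-0.0, -0.53, 0.848, 0.0]
wrist_force: [-0.2, 0.8, -0.5]
finger_gap: 0.0
```

```bash
python3 st.py t; python3 plan.py 5 8 .059
```

```text
clk 23.93 rad 0.0627 th 65.2 yaw 244.0 z 0.1033 Frad 0.6 Ftan 0.5 j6 -1.35
mark 254.5280387216781 ptr (np.float64(-77.0), np.float64(-28.0), np.float64(-51.939336674609045))
rad 0.0633 th 64.6 tilt [-0.0002  0.0002]
[1, 0.0043, 0, 0.0001, 0, 0, np.float64(-0.6), 1, 0.0006, 0.0082, 0, 0, 0, np.float64(-8.0), 1, 0.0005, 0.0082, 0, 0, 0, np.float64(-8.0), 1, 0.0006, 0.0082, 0, 0, 0, np.float64(-8.0), 1, 0.0006, 0.0082, 0, 0, 0, np.float64(-8.0), 1, 0.0006, 0.0082, 0, 0, 0, np.float64(-8.0)]
end [ 0.55523661 -0.05682428  0.10332093] 284.56750214841713
```

Remaining turn is about 54.6°. I'll press in and go 48°, less any slip.

move_arm(deltas=[1, 0.0045, 0, 0, 0, 0, -0.6, 1, 0.0006, 0.0082, 0, 0, 0, -8, 1, 0.0006, 0.0082, 0, 0, 0, -8, 1, 0.0006, 0.0082, 0, 0, 0, -8, 1, 0.0006, 0.0082, 0, 0, 0, -8, 1, 0.0006, 0.0082, 0, 0, 0, -8])

```text
clock: 24.72
tcp_pos: [0.5561, -0.0551, 0.1035]
orientation: [-0.002, 0.793, -0.609, -0.0]
wrist_force: [2.7, 5.4, 0.6]
finger_gap: -0.0001
```

```bash
python3 st.py u
```

```text
clk 24.73 rad 0.0605 th 103.9 yaw 285.0 z 0.1035 Frad 4.6 Ftan -3.9 j6 -2.08
mark 292.8240131755446 ptr (np.float64(-54.0), np.float64(-48.0), np.float64(-51.12030469127842))
```

move_arm(deltas=[1, 0.001, 0.0073, 0, 0, 0, -7, 1, 0.0006, 0.0062, 0, 0, 0, -6, 1, 0, 0, 0, 0, 0, 0])

```text
clock: 25.15
tcp_pos: [0.5421, -0.0603, 0.1034]
orientation: [-0.001, 0.856, -0.518, -0.002]
wrist_force: [-1.9, 8.1, 5.0]
finger_gap: 0.0005
```

```bash
python3 st.py v
```

```text
clk 25.15 rad 0.0607 th 118.0 yaw 297.6 z 0.1034 Frad 8.0 Ftan -2.2 j6 -2.31
mark 307.4795206728804 ptr (np.float64(-69.5), np.float64(-20.0), np.float64(-46.5770176121092))
```

move_arm(deltas=[1, -0.008, 0, 0, 0, 0, 0, 1, -0.015, 0, 0, 0, 0, 0, 1, 0, 0, 0, 0, 0, 0])

```text
clock: 25.58
tcp_pos: [0.532, -0.0411, 0.1032]
orientation: [0.0, 0.856, -0.518, -0.0]
wrist_force: [0.5, 0.8, -0.4]
finger_gap: -0.0001
```

```bash
python3 st.py w
```

```text
clk 25.57 rad 0.0824 th 117.9 yaw 297.6 z 0.1032 Frad 0.5 Ftan -0.8 j6 -2.28Traceback (most recent call last):
  File "st.py", line 7, in <module>
    w=imaging.read_camera('wrist'); g,q=markptr(w,True,n='pol_'+sys.argv[1]); save(w,'w_'+sys.argv[1]); print('mark',cmark(g),'ptr',edges(q,-80,-20,0))
                                                                                                                                    ~~~~~^^^^^^^^^^^^^
  File "h.py", line 67, in edges
    return aa[m].min(),aa[m].max(),(aa[m]*(v[m]-np.median(v))).sum()/(v[m]-np.median(v)).sum()
           ~~~~~~~~~^^
    return umr_minimum(a, axis, None, out, keepdims, initial, where)
ValueError: zero-size array to reduction operation minimum which has no identity
```

View pics/w_w.png

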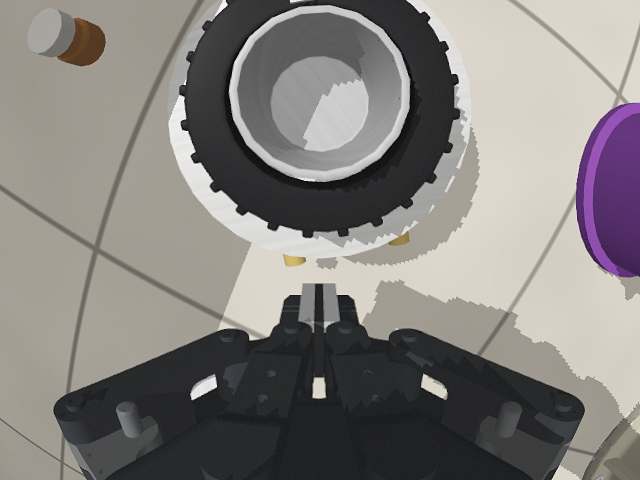

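View pics/pol_w.png

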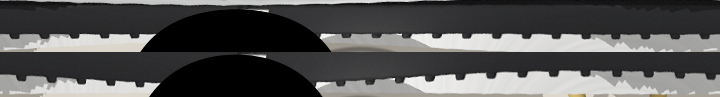

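The mark is just above the frame here, so I'll raise the tool to see both the mark and the pointer.

move_arm(deltas=[1, 0, 0, -0.05, 0, 0, 0, 1, 0, 0, -0.05, 0, 0, 0, 1, 0, 0, -0.03, 0, 0, 0, 1, 0, 0, 0, 0, 0, 0, 1, 0, 0, 0, 0, 0, 0])

```text
clock: 26.25
tcp_pos: [0.5326, -0.0422, 0.2324]
orientation: [0.0, 0.855, -0.518, -0.0]
wrist_force: [-0.4, -0.3, 0.0]
finger_gap: 0.0002
```

```bash
python3 st.py x
```

```text
clk 26.25 rad 0.0811 th 117.9 yaw 297.6 z 0.2324 Frad -0.0 Ftan 0.5 j6 -2.28
mark 307.53108583259564 ptr (np.float64(-53.5), np.float64(-48.0), np.float64(-50.84163310742232))
```

View pics/w_x.png

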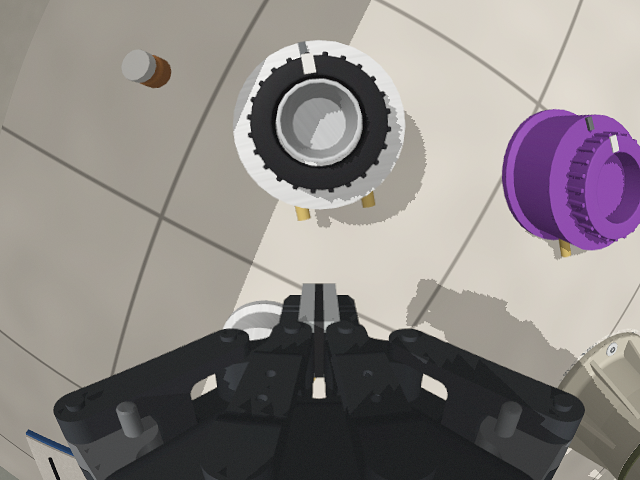

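View pics/pol_x.png

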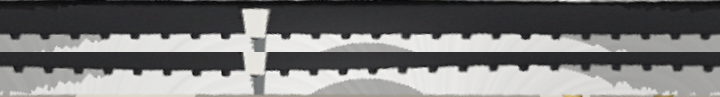

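```bash
python3 - <<'E'
from h import *
q=imaging.read_camera('scene'); save(q,'scene_end')
g,qq=markptr(q,False,np.array(C['scene'])); print(cmark(g[(0):]))
for th in('flask','vial','stopper','cup','small_holder'):
    r=imaging.recognise(q,th); print(th,[(np.round(x['centre']),round(x['confidence'],2)) for x in r])
E
```

```text
211.95968567128946
flask []
vial [(array([274., 364.]), 0.67), (array([244., 277.]), 0.6)]
stopper [(array([112., 338.]), 0.92)]
cup [(array([243., 263.]), 0.78)]
small_holder [(array([354., 264.]), 0.75), (array([482., 251.]), 0.62)]
```

View pics/scene_end.png

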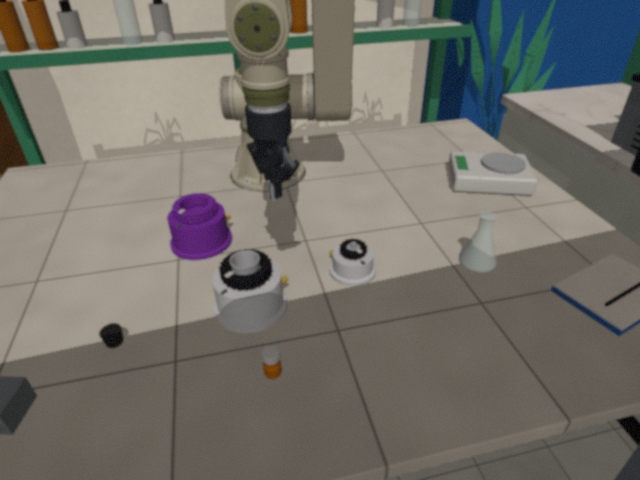

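The scene image shows the mark lined up with the pointer at about (228,288). The cup is standing, and the flask (480,245), vial (272,364) and stopper (112,336) have not moved. The gripper is clear, so I'm handing in.

```bash
python3 -c "
from h import *
print(order.hand_in())"
```

```text
the job is handed in; nothing more can be done
None
```

The large collar is now about two full turns from tight, with its white mark back beside the pointer for the second time, and I handed the job in at about 26 s. I pressed the closed fingertips against the rim with roughly 2–10 N and rolled the collar anticlockwise in three strokes, backing off between them to unwind the wrist.

- **Collar angle:** the last wrist-camera picture put the mark at 307.5° and the pointer at 309.2°. That is about 1.6° short, or roughly 12.54 rad against 12.57, with a reading uncertainty of about 0.5°. I left it there rather than risk going past the pointer. The mark was followed by camera through both turns, so the turn count is certain.
- **Slips:** the finger slipped about 18° once and a few degrees at other times. I corrected for this from the camera readings.
- **Everything else:** the last scene picture shows the cup standing in the collar, and the small holder, flask, vial and stopper unmoved. The gripper was raised clear and touching nothing.
- **Checks that failed:** in the last scene picture the network did not find the flask, and it gave a second "vial" on the collar and a second "small holder" on the flask. By eye the flask is where it started. An automatic mark reading from that picture gave a meaningless 212°, so I relied on the wrist camera.

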